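Square a blank against two fences and load the marking nest

ROBOT

A 6-joint arm with a two-finger parallel gripper is mounted at the origin on the work surface. World frame = base frame: x ahead of the robot, y to its left, z up, the work surface at z = 0. Lengths are in m, angles in rad, forces in N, time in s.
With the tool pointing down it reaches from about 0.3 to 0.875 m from the base axis. Payload 6.4 kg.
Tool frame: the origin (TCP) lies at the very end of the fingers, on their centre line; the grasp point (between the pads) lies 19 mm behind it; z points along the fingers, y is the direction in which the jaws open and shut (so a half turn about z gives the same grasp; the last joint's range is limited). The gripper opens to 85 mm and grips with 20 to 120 N. Pads are 22 mm wide; open, the fingers measure 114 mm over their backs; the gripper's body (76 mm by 85 mm) begins 54 mm behind the grasp point. The pads swing forward as they close: fully open they stand 13 mm farther back than shut.
Start: joints at [-0.206, 0.181, 1.607, -0, 1.354, -0.206], TCP at [0.575, 0, 0.231] pointing down, gripper open.
Joint ranges: [-2.99, 2.99], [-0.89, 2.07], [0.3, 2.58], [-1.14, 4.28], [0, 2.63], [-3.12, 3.12]. Speed limits (rad/s): [2.57, 2.57, 3.01, 3.14, 3.14, 3.14].

INTERFACE

Orientations are given as a unit quaternion [x, y, z, w].
In Python, from rig import arm, vision gives the robot as it stands.
- The arm moves only by the tool drive_tool, never from a script. Its argument "moves" is a list of rows, each an object with "travel": the shift along the world's x, y, z in mm, a list of three; "rotation": the turn, a rotation vector about the world's x, y, z in rad, a list of three; "jaw": the opening, from -1 (shut) to 1 (fully open), so that 0 is half open. A call has 1 to 20 rows; each row is the pose to reach, as a shift and turn from the pose measured when the call began; what a row does not reach only later rows make up. A row lasts 1/12 s, in which the tool goes at most 41.7 mm and 7.16 degrees, less where a joint would pass 70% of its speed; a pose out of reach is approached as far as the arm can. A call with a gripper value outside its range is refused whole. The fingers move at their own pace and stop on an object; the grip force is fixed at half the most. Time passes only in rows, so rows that repeat a pose let the fingers close. It gives the time, the measured TCP pose, the force and the opening at its end, in the units of the state.
- arm.observe(): the state, without advancing time (a new reading comes with each control period).
- vision.capture(name): name is "scene" or "side" or "wrist"; returns a dict with "image" (480x640x3 uint8, red, green, blue), "z_map" (480x640 float32, m along the optical axis (not along the pixel's ray), 0 where there is no reading), "vfov" (degrees; the focal length in pixels is half the picture's height over the tangent of half this angle, whatever the lens; pixels are square), "cx", "cy" (the principal point, pixels), "k1" (the pictures are not rectified: a ray, as slopes to the right and down, at radius r is drawn at 1 + k1 r^2 times it, then the intrinsics apply), "cam_to_world" (4x4, takes a point from camera to world coordinates). Camera axes: x right, y down, z forward; pixel columns grow to the right and rows downward; lengths in m; the calibration is good to about 2 mm. A picture is of the moment at which its call begins.
- arm.job_done(): hands the job in, once; it reports no verdict.
The state is a dict: "clock": time; "joint_pos": joint angles; "joint_velocities": joint speeds; "tau": joint torques, N m; "position": TCP position; "eef_rot": TCP orientation; "contact_force": force on the tool from outside, world axes, zero at the start; "torque": the same for the moment, N m; "gripper_width": finger opening in m.
Only numpy, scipy, OpenCV 4.12 (cv2) and the standard library are available. Lean on these libraries where they do the work, as an engineer would, in place of code of your own. Each camera call takes 0.05 s, during which the arm holds its last target. There are 200 camera calls.

TASK

In this laser-marking cell, take hold of one of the orange posts and turn the revolving magazine until the blue blank's pocket stands at the red pointer on the magazine's foot, and only then lift the blue blank out. Set it down on the grey squaring bed clear of the brass fences, push its long side gently home until you feel it stop on the long fence, then push its end until you feel it stop on the short fence, so that, let go, it lies flush against both; then grip it afresh and set it down, without letting it fall, flat in the white-rimmed marking nest. Leave the other blanks in their pockets and the rest of the clutter where it is.

Things in the scene. Friction and masses are not known exactly. Their poses are not given: they have to be found in the camera images.
- blue_blank: the blue blank to be marked: a rectangular metal bar 80 mm long, 46 mm wide, 30 mm high, about 0.3 kg; origin at the centre of its underside, x along its 80 mm length, y across its width, z up. It starts in one of the magazine's pockets, loose by 4 mm each way and a little askew, the underside on the pocket's floor 28 mm above the table
- yellow_blank: brass-coloured blank, stays in its pocket: a rectangular metal bar 80 mm long, 46 mm wide, 30 mm high, about 0.3 kg; origin at the centre of its underside, x along its 80 mm length, y across its width, z up
- green_blank: green blank, stays in its pocket: a rectangular metal bar 80 mm long, 46 mm wide, 30 mm high, about 0.3 kg; origin at the centre of its underside, x along its 80 mm length, y across its width, z up
- black_blank: black blank, stays in its pocket: a rectangular metal bar 80 mm long, 46 mm wide, 30 mm high, about 0.3 kg; origin at the centre of its underside, x along its 80 mm length, y across its width, z up
- magazine: fixed round foot of the revolving magazine, 256 mm across, 12 mm high; origin at the centre of its underside, on the turning axis (vertical); its own -x points along the red pointer (a 42 mm long, 18 mm wide bar and arrow tip beyond the rim, 12 mm high), towards the robot's side
- pick_mark (a point): point in the fixed foot's frame 75 mm from the turning axis towards the red pointer, 28 mm above the table: where the centre of the underside of the blue blank comes when its pocket faces the pointer
- turntable (a joint): turning angle of the magazine's aluminium disc (244 mm across, top face 28 mm above the table), rad, growing anticlockwise seen from above, 0 at the start whatever the starting direction; stops only after a full turn either way; stiff (about 1.2 N at a post), stays where it is left. It carries four pockets a quarter turn apart, centred 75 mm from the axis, with the blanks' lengths tangential; each is an 88 by 54 mm recess with a black rim 6 mm high and 6 mm wide
- post0 (a point): top centre of an upright round orange post on the disc, 16 mm in diameter, 60 mm high, top 88 mm above the table, 104 mm from the axis, midway between two pockets; it turns with the disc
- post1 (a point): top centre of an upright round orange post on the disc, 16 mm in diameter, 60 mm high, top 88 mm above the table, 104 mm from the axis, midway between two pockets; it turns with the disc
- post2 (a point): top centre of an upright round orange post on the disc, 16 mm in diameter, 60 mm high, top 88 mm above the table, 104 mm from the axis, midway between two pockets; it turns with the disc
- post3 (a point): top centre of an upright round orange post on the disc, 16 mm in diameter, 60 mm high, top 88 mm above the table, 104 mm from the axis, midway between two pockets; it turns with the disc
- square: fixed grey squaring bed, 140 mm (x) by 150 mm (y), top face 12 mm above the table; origin at the centre of its underside. Two fixed brass fences on it: inner face of the long one at x = +56 mm, of the short one at y = -61 mm; the other two sides are open. The blank slides on it at 1 to 4 N; the fences do not give, so the push rises steeply once home
- long_fence: the long brass fence on the bed, 14 by 150 mm, its top 22 mm above the table; origin at the centre of its underside, at (63, 0, 12) mm in the bed's frame, with its axes; fixed
- short_fence: the short brass fence on the bed, 118 by 14 mm, its top 22 mm above the table; origin at the centre of its underside, at (-10, -68, 12) mm in the bed's frame, with its axes; fixed
- fence_corner (a point): point on the bed's top face where the inner faces of the two fences meet, 12 mm above the table: (56, -61, 12) mm in the bed's frame, and with its axes. With the blank home (its length along y), the centre of its underside is 23 mm in -x and 40 mm in +y of this point
- nest: fixed dark marking nest 120 by 84 mm; origin at the centre of its underside, x along its length. Recess 88 by 54 mm, floor 20 mm above the table, inside a white rim 6 mm high and 8 mm wide (top 26 mm above the table), centred on the origin; the blank lies in it lengthwise along x, either way round
- bolt_a: dark bolt standing on its head (26 mm across), 70 mm tall; bystander
- bolt_b: dark bolt standing on its head (26 mm across), 70 mm tall; bystander
- white_puck: white plastic disc 56 mm across, 28 mm high; bystander
- gripper_unit: silver stepped cylinder 68 mm across, 95 mm tall; bystander
- wrench: wrench lying flat, 160 mm long; bystander
Mind the look-alikes: they are no part of the job. Of the things shaped like the square, the grey one is meant. There is more than one size of the blue_blank; the one meant has the size given above.

How it is judged:
On the way, in this order (a step that is already met when the one before it is completed fails the run):
1. the magazine is turned so that the blue blank, still in its pocket, stands at the pick mark (within 16 mm) and the disc is still (horizontal distance between blue_blank and pick_mark below 0.016 m and z of blue_blank in the frame of pick_mark below 0.003 m and velocity of joint turntable between -0.05 and 0.05 rad/s), for 0.2 s.
2. the blue blank, on the squaring bed, is pushed against the long fence by the fingers with at least 2 N (contact force between blue_blank and long_fence above 2 N and z of blue_blank in the frame of fence_corner below 0.005 m and contact force between the fingers and blue_blank above 0.5 N).
3. after that it is pushed against the short fence by the fingers with at least 2 N (contact force between blue_blank and short_fence above 2 N and z of blue_blank in the frame of fence_corner below 0.005 m and contact force between the fingers and blue_blank above 0.5 N).
4. the blue blank lies on the squaring bed, let go, flush with both fences (each gap under 1.5 mm, square within 0.02 rad) (x of blue_blank in the frame of fence_corner between -0.0245 and -0.021 m and y of blue_blank in the frame of fence_corner between 0.038 and 0.0415 m and z of blue_blank in the frame of fence_corner between -0.002 and 0.002 m and angle between the x axis of blue_blank and the y axis of square, either way round below 0.02 rad and contact force between the fingers and blue_blank below 0.1 N and linear speed of blue_blank below 0.01 m/s), for 0.2 s.
At the end, for the whole second after the job is handed in: the blue blank lies flat in the marking nest: underside within 2 mm of the recess floor, centred within 6 mm each way, lengthwise within 0.12 rad, at rest and let go (x of blue_blank in the frame of nest between -0.006 and 0.006 m and y of blue_blank in the frame of nest between -0.006 and 0.006 m and z of blue_blank in the frame of nest between 0.018 and 0.022 m and angle between blue_blank's own z axis and vertical below 0.04 rad and angle between the x axis of blue_blank and the x axis of nest, either way round below 0.12 rad and linear speed of blue_blank below 0.01 m/s and contact force between the fingers and blue_blank below 0.1 N); the robot touches nothing.
It fails at once if the blue blank is pressed against the squaring bed or its fences with more than 80 N (contact force between blue_blank and square above 80 N).
It fails at once if the blue blank is let fall (it falls free, faster than 0.5 m/s, about 13 mm) (contact force between blue_blank and anything else below 0.05 N and linear speed of blue_blank above 0.5 m/s).
It fails at once if another blank leaves its pocket (z of any of yellow_blank, green_blank, black_blank in the frame of magazine above 0.036 m or horizontal distance between any of yellow_blank, green_blank, black_blank and magazine above 0.09 m).
It fails at once if a bystander is moved more than 20 mm (distance of any of bolt_a, bolt_b, white_puck, gripper_unit, wrench from where it was at the start of the episode above 0.02 m).
It also fails if it takes over 72 s, if anything falls off the work surface, if the arm or the gripper's body presses on something with over 40 N, if the wrist force passes 120 N, or if a joint passes its speed limit or range.

## Working session

There is one attempt and no reset: what is moved stays moved. The work goes in short steps, Python scripts to look and compute and a tool call to move; the robot and the scene stay as the last step left them, time stands still between calls to the robot, and variables do not carry over. Pictures are saved under pics/ and viewed, about 8 in all and at most 12, crops included, and the job is handed in when it is done.

Besides the shell and the picture viewer there is one more tool, called by a JSON object that holds its "op" and its "data". drive_tool: Moves the arm, as the interface text tells. Its arguments: {"type":"object","properties":{"moves":{"type":"array"}},"required":["moves"]}

```bash
mkdir -p pics; cat > h.py <<'E'
import numpy as np, cv2, sys
from rig import arm, vision
def cap(n):
    d=vision.capture(n); np.savez('last_'+n,**{k:np.array(v) for k,v in d.items()}); return d
def load(n): return dict(np.load('last_'+n+'.npz'))
def rays(d,px):
    f=240/np.tan(np.radians(float(d['vfov']))/2); px=np.atleast_2d(np.array(px,float))
    u=(px-[float(d['cx']),float(d['cy'])])/f; v=u.copy(); k=float(d['k1'])
    for _ in range(30): v=u/(1+k*(v**2).sum(1,keepdims=True))
    return np.c_[v,np.ones(len(v))]
def at_z(d,px,z):
    T=d['cam_to_world']; r=rays(d,px)@T[:3,:3].T; o=T[:3,3]
    return o+r*((z-o[2])/r[:,2])[:,None]
def cloud(d):
    ys,xs=np.mgrid[0:480,0:640]; r=rays(d,np.c_[xs.ravel(),ys.ravel()])
    P=(r*d['z_map'].reshape(-1,1))@d['cam_to_world'][:3,:3].T+d['cam_to_world'][:3,3]
    return P.reshape(480,640,3)
def save(d,name,crop=None,s=1):
    im=d['image'][:,:,::-1]
    if crop: im=im[crop[1]:crop[3],crop[0]:crop[2]]
    cv2.imwrite('pics/'+name,cv2.resize(im,None,fx=s,fy=s,interpolation=cv2.INTER_CUBIC))
E
python3 - <<'E'
from h import *
for n in ("scene","side","wrist"):
    d=cap(n); save(d,n+'0.png'); print(n,d['vfov'],d['k1'],np.round(d['cam_to_world'],3).tolist())
print(arm.observe())
E
```

```text
scene 51.409645962575716 -0.1271463670745322 [[0.587, 0.417, -0.694, 1.345], [0.81, -0.297, 0.506, -0.656], [0.005, -0.859, -0.512, 0.69], [0.0, 0.0, 0.0, 1.0]]
side 57.96550349257593 -0.10686074583585087 [[-0.998, -0.056, 0.032, 0.51], [-0.062, 0.711, -0.7, 0.605], [0.017, -0.701, -0.713, 0.786], [0.0, 0.0, 0.0, 1.0]]
wrist 58.302501605133266 -0.07323233408863383 [[1.0, 0.001, -0.003, 0.575], [-0.0, -0.963, -0.271, 0.07], [-0.003, 0.271, -0.963, 0.373], [0.0, 0.0, 0.0, 1.0]]
{'clock': 0.15, 'joint_pos': array([-2.06271107e-01,  1.81373165e-01,  1.60775644e+00, -2.93713625e-05,
        1.35373902e+00, -2.06309168e-01]), 'joint_velocities': array([-0.00061245, -0.00274738, -0.00329027, -0.00119578,  0.00012385,
        0.00072148]), 'tau': array([ 1.94259010e-03, -4.45260644e+01, -3.51692533e+01, -1.26067753e-04,
        5.82284134e-03,  2.14055274e-05]), 'position': array([5.74604725e-01, 1.07483644e-04, 2.30600092e-01]), 'eef_rot': array([ 7.07090938e-01,  7.07122336e-01, -3.61156799e-04, -5.26116031e-04]), 'contact_force': array([ 1.18096666,  0.69091489, -0.23291963]), 'torque': array([ 0.03468364, -0.0241956 , -0.01787757]), 'gripper_width': 0.08559013984879477}
```

View pics/scene0.png

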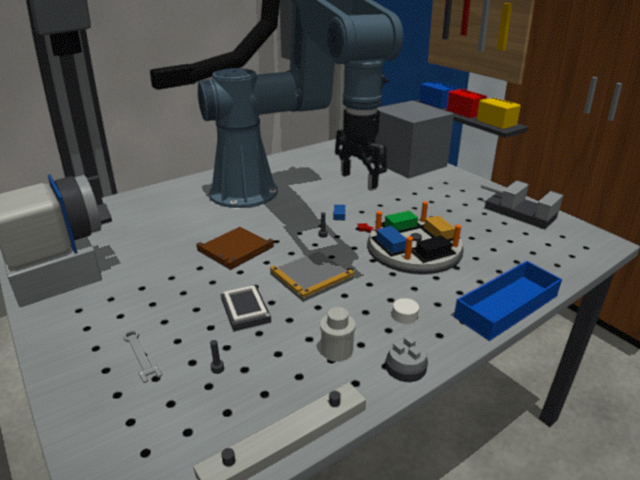

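The scene shows the magazine at about (415,243), with its red pointer at (364,227). The grey bed is at (313,273), the nest at (246,305), and a small decoy blue block at (340,212). Next I'll look at the side view.

View pics/side0.png

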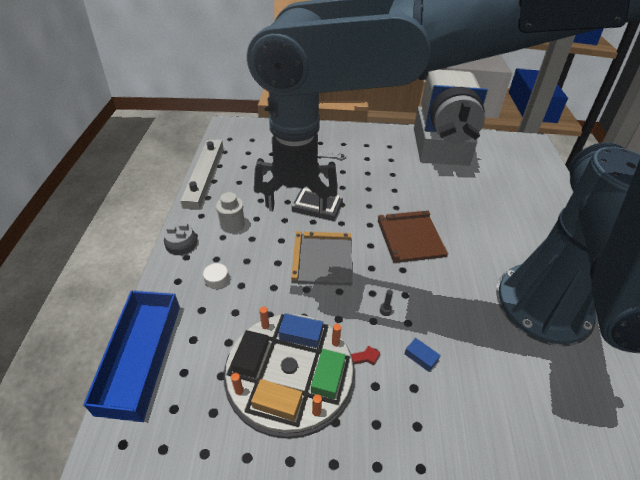

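```bash
python3 - <<'E'
from h import *
for n in("scene","side"):
    d=load(n);C=cloud(d);h=cv2.cvtColor(d['image'],cv2.COLOR_RGB2HSV)
    def rep(nm,m,zl):
        m=m&(C[...,2]>zl[0])&(C[...,2]<zl[1])&(d['z_map']>0)&(C[...,0]>.2)&(C[...,0]<1)
        k,l,s,c=cv2.connectedComponentsWithStats(m.astype(np.uint8))
        for i in range(1,k):
            if s[i,4]>25: print(n,nm,s[i,4],c[i].round(0),np.median(C[l==i],axis=0).round(3))
    H,S,V=h[...,0],h[...,1],h[...,2]
    rep('orangepost',(H<18)&(H>3)&(S>150)&(V>100),(.04,.1))
    rep('brass',(H<28)&(H>10)&(S>120)&(V>90),(.017,.03))
    rep('red',((H<4)|(H>174))&(S>150)&(V>60),(.005,.02))
    rep('blue',(H>100)&(H<125)&(S>140)&(V>60),(.01,.07))
E
```

```text
scene orangepost 60 [424. 210.] [0.52  0.289 0.067]
scene orangepost 73 [378. 219.] [0.491 0.146 0.068]
scene orangepost 68 [457. 234.] [0.664 0.261 0.068]
scene orangepost 81 [409. 246.] [0.636 0.117 0.068]
scene brass 88 [250. 250.] [ 0.361 -0.171  0.022]
scene brass 54 [211. 249.] [ 0.302 -0.252  0.022]
scene brass 459 [311. 281.] [ 0.583 -0.14   0.021]
scene red 75 [364. 227.] [0.422 0.159 0.011]
scene blue 131 [339. 211.] [0.321 0.146 0.022]
scene blue 403 [393. 238.] [0.571 0.13  0.057]
scene blue 2823 [506. 298.] [0.883 0.179 0.033]
side orangepost 40 [263. 310.] [0.628 0.125 0.087]
side orangepost 101 [336. 332.] [0.486 0.158 0.081]
side orangepost 94 [235. 381.] [0.657 0.272 0.086]
side orangepost 131 [316. 403.] [0.514 0.302 0.085]
side brass 125 [328. 234.] [ 0.511 -0.159  0.02 ]
side brass 214 [296. 256.] [ 0.584 -0.079  0.02 ]
side red 247 [366. 355.] [0.419 0.167 0.012]
side blue 1611 [131. 356.] [0.876 0.232 0.046]
side blue 748 [301. 327.] [0.554 0.139 0.058]
side blue 437 [423. 352.] [0.308 0.159 0.023]
```

Side view: the magazine is centred near (290,366), blue blank at (301,327), pointer at (366,355). The bed is at (323,258), with the long brass fence on the left and the short one at the top. I'll check the wrist view for the bed.

View pics/wrist0.png

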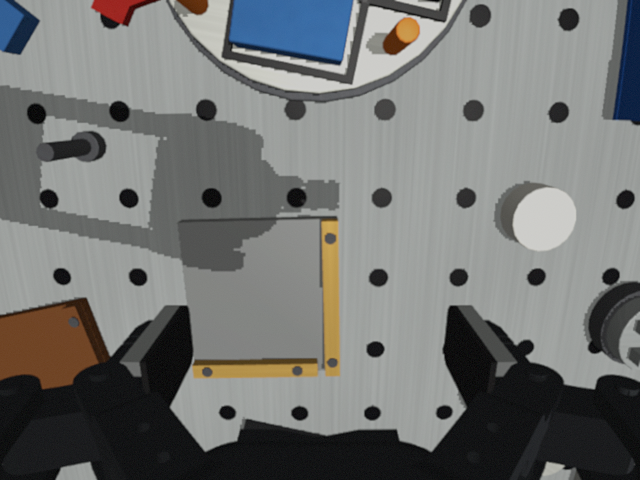

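```bash
python3 - <<'E'
from h import *
d=load('side'); save(d,'sidemag.png',(215,290,395,440),4)
E
```

```text
(no output)
```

View pics/sidemag.png

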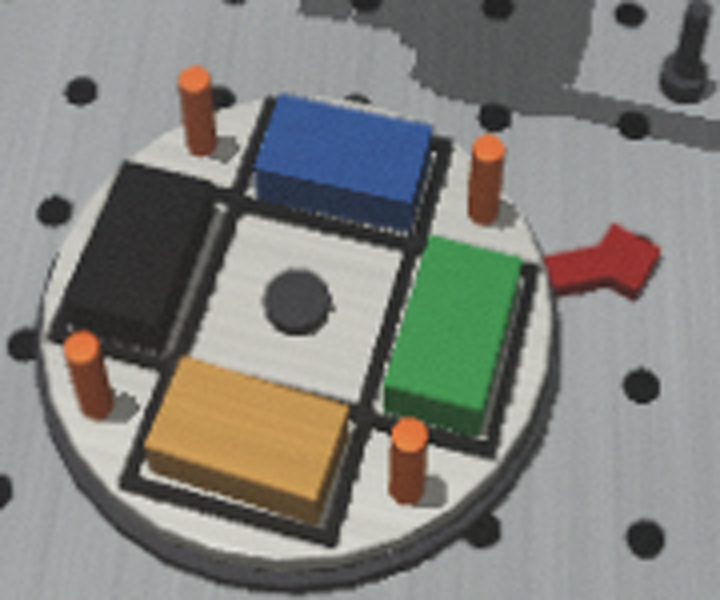

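The crop gives the post tops at (195,78), (488,148), (82,347) and (408,436), with the pointer tip at (660,247). In the wrist view the bed's fence corner is near (320,361), and its open corners are at (179,220) and (337,217).

```bash
python3 - <<'E'
from h import *
d=load('side')
c=lambda p:(np.array(p,float)+.5)/4-.5+[215,290]
P=at_z(d,c([(195,78),(488,148),(408,436),(82,347)]),.088); A=P.mean(0)[:2]
print('posts',P.round(4).tolist(),'axis',A); 
for p in P: print(np.hypot(*(p[:2]-A)),np.degrees(np.arctan2(*(p[:2]-A)[::-1])))
Q=at_z(d,c([(660,247),(612,226),(633,299)]),.012); print('ptr',Q.round(4).tolist(),[np.degrees(np.arctan2(*(q[:2]-A)[::-1])) for q in Q])
B=at_z(d,c([(277,95),(434,124),(413,203),(256,172)]),.058);b=B.mean(0)[:2];print('blue',B.round(4).tolist(),b,np.hypot(*(b-A)),np.degrees(np.arctan2(*(b-A)[::-1])))
w=load('wrist')
print('posts wrist',at_z(w,[(407,30)],.088))
print('bed',at_z(w,[(179,220),(337,217)],.012).round(4).tolist())
print('longfence inner',at_z(w,[(321,222),(322,358)],.022).round(4).tolist(),'outer',at_z(w,[(338,218),(340,374)],.022).round(4).tolist())
print('short inner',at_z(w,[(194,362),(318,359)],.022).round(4).tolist())
C=cloud(load('scene'));
E
```

```text
posts [[0.6279, 0.1235, 0.088], [0.4846, 0.1528, 0.088], [0.5138, 0.2973, 0.088], [0.657, 0.2678, 0.088]] axis [0.57081979 0.21034871]
0.10394927299260799 -56.69590727220816
0.10369699501623583 -146.2798566543149
0.10398181616470055 123.22213156332027
0.10354802302514697 33.70279335897925
ptr [[0.3936, 0.1563, 0.012], [0.4176, 0.1458, 0.012], [0.408, 0.1862, 0.012]] [np.float64(-163.03958178373273), np.float64(-157.14561199621053), np.float64(-171.5517983709151)]
blue [[0.5904, 0.1098, 0.058], [0.5107, 0.1212, 0.058], [0.5185, 0.167, 0.058], [0.5956, 0.1554, 0.058]] [0.55380077 0.13837259] 0.07396085394374494 -103.30346112442842
posts wrist [[0.62877013 0.12254044 0.088     ]]
bed [[0.4527, -0.0163, 0.012], [0.59, -0.0137, 0.012]]
longfence inner [[0.5762, -0.0157, 0.022], [0.5774, -0.1453, 0.022]] outer [[0.5904, -0.0123, 0.022], [0.5943, -0.1624, 0.022]]
short inner [[0.4575, -0.1505, 0.022], [0.5737, -0.1463, 0.022]]
```

{"op": "drive_tool", "data": {"moves": [{"travel":[27,60,-40],"rotation":[0,0,0.12],"jaw":1},{"travel":[45,100,-70],"rotation":[0,0,0.24],"jaw":1},{"travel":[54,123,-100],"rotation":[0,0,0.36],"jaw":1},{"travel":[54,123,-110],"rotation":[0,0,0.48],"jaw":1},{"travel":[54,123,-110],"rotation":[0,0,0.58],"jaw":1},{"travel":[54,123,-110],"rotation":[0,0,0.58],"jaw":1},{"travel":[54,123,-140],"rotation":[0,0,0.58],"jaw":1},{"travel":[54,123,-165],"rotation":[0,0,0.58],"jaw":1},{"travel":[54,123,-165],"rotation":[0,0,0.58],"jaw":1},{"travel":[54,123,-165],"rotation":[0,0,0.58],"jaw":-1},{"travel":[54,123,-165],"rotation":[0,0,0.58],"jaw":-1},{"travel":[54,123,-165],"rotation":[0,0,0.58],"jaw":-1},{"travel":[54,123,-165],"rotation":[0,0,0.58],"jaw":-1},{"travel":[54,123,-165],"rotation":[0,0,0.58],"jaw":-1},{"travel":[54,123,-165],"rotation":[0,0,0.58],"jaw":-1},{"travel":[54,123,-165],"rotation":[0,0,0.58],"jaw":-1}]}}

```text
clock: 1.48
position: [0.6293, 0.1231, 0.067]
eef_rot: [0.475, 0.88, -0.0, 0.0]
contact_force: [-1.2, -0.6, 5.5]
gripper_width: 0.014
```

```bash
python3 -c "
import numpy as np,json
a=np.radians(-56.1)
print(json.dumps([{'travel':[round(105*(np.cos(a+d)-np.cos(a)),1),round(105*(np.sin(a+d)-np.sin(a)),1),0],'rotation':[0,0,round(d,3)],'jaw':-1} for d in np.radians(-62.2)*np.linspace(0,1,15)[1:]]))"
```

```text
[{"travel": [-6.9, -4.3, 0], "rotation": [0, 0, -0.078], "jaw": -1}, {"travel": [-14.2, -8.0, 0], "rotation": [0, 0, -0.155], "jaw": -1}, {"travel": [-21.7, -11.2, 0], "rotation": [0, 0, -0.233], "jaw": -1}, {"travel": [-29.4, -13.7, 0], "rotation": [0, 0, -0.31], "jaw": -1}, {"travel": [-37.3, -15.7, 0], "rotation": [0, 0, -0.388], "jaw": -1}, {"travel": [-45.3, -17.0, 0], "rotation": [0, 0, -0.465], "jaw": -1}, {"travel": [-53.4, -17.7, 0], "rotation": [0, 0, -0.543], "jaw": -1}, {"travel": [-61.6, -17.8, 0], "rotation": [0, 0, -0.62], "jaw": -1}, {"travel": [-69.7, -17.3, 0], "rotation": [0, 0, -0.698], "jaw": -1}, {"travel": [-77.7, -16.1, 0], "rotation": [0, 0, -0.775], "jaw": -1}, {"travel": [-85.7, -14.3, 0], "rotation": [0, 0, -0.853], "jaw": -1}, {"travel": [-93.5, -11.9, 0], "rotation": [0, 0, -0.931], "jaw": -1}, {"travel": [-101.0, -8.9, 0], "rotation": [0, 0, -1.008], "jaw": -1}, {"travel": [-108.3, -5.3, 0], "rotation": [0, 0, -1.086], "jaw": -1}]
```

{"op": "drive_tool", "data": {"moves": [{"travel":[-6.9,-4.3,0],"rotation":[0,0,-0.078],"jaw":-1},{"travel":[-14.2,-8.0,0],"rotation":[0,0,-0.155],"jaw":-1},{"travel":[-21.7,-11.2,0],"rotation":[0,0,-0.233],"jaw":-1},{"travel":[-29.4,-13.7,0],"rotation":[0,0,-0.31],"jaw":-1},{"travel":[-37.3,-15.7,0],"rotation":[0,0,-0.388],"jaw":-1},{"travel":[-45.3,-17.0,0],"rotation":[0,0,-0.465],"jaw":-1},{"travel":[-53.4,-17.7,0],"rotation":[0,0,-0.543],"jaw":-1},{"travel":[-61.6,-17.8,0],"rotation":[0,0,-0.62],"jaw":-1},{"travel":[-69.7,-17.3,0],"rotation":[0,0,-0.698],"jaw":-1},{"travel":[-77.7,-16.1,0],"rotation":[0,0,-0.775],"jaw":-1},{"travel":[-85.7,-14.3,0],"rotation":[0,0,-0.853],"jaw":-1},{"travel":[-93.5,-11.9,0],"rotation":[0,0,-0.931],"jaw":-1},{"travel":[-101,-8.9,0],"rotation":[0,0,-1.008],"jaw":-1},{"travel":[-108.3,-5.3,0],"rotation":[0,0,-1.086],"jaw":-1},{"travel":[-108.3,-5.3,0],"rotation":[0,0,-1.086],"jaw":-1},{"travel":[-108.3,-5.3,0],"rotation":[0,0,-1.086],"jaw":-1},{"travel":[-108.3,-5.3,0],"rotation":[0,0,-1.086],"jaw":-1},{"travel":[-108.3,-5.3,0],"rotation":[0,0,-1.086],"jaw":-1}]}}

```text
clock: 2.98
position: [0.5215, 0.1191, 0.0671]
eef_rot: [0.862, 0.507, 0.001, -0.0]
contact_force: [3.6, 5.3, -4.4]
gripper_width: 0.0135
```

{"op": "drive_tool", "data": {"moves": [{"travel":[0,0,0],"rotation":[0,0,0],"jaw":1},{"travel":[0,0,0],"rotation":[0,0,0],"jaw":1},{"travel":[0,0,0],"rotation":[0,0,0],"jaw":1},{"travel":[0,0,0],"rotation":[0,0,0],"jaw":1},{"travel":[0,0,0],"rotation":[0,0,0],"jaw":1},{"travel":[0,0,35],"rotation":[0,0,0],"jaw":1},{"travel":[0,0,70],"rotation":[0,0,0.12],"jaw":1},{"travel":[-10,5,100],"rotation":[0,0,0.24],"jaw":1},{"travel":[-17,11,130],"rotation":[0,0,0.36],"jaw":1},{"travel":[-17,11,150],"rotation":[0,0,0.48],"jaw":1},{"travel":[-17,11,150],"rotation":[0,0,0.6],"jaw":1},{"travel":[-17,11,150],"rotation":[0,0,0.72],"jaw":1},{"travel":[-17,11,150],"rotation":[0,0,0.79],"jaw":1},{"travel":[-17,11,150],"rotation":[0,0,0.79],"jaw":1},{"travel":[-17,11,150],"rotation":[0,0,0.79],"jaw":1}]}}

```text
clock: 4.23
position: [0.5045, 0.13, 0.2171]
eef_rot: [0.601, 0.799, 0.001, -0.001]
contact_force: [0.5, 0.4, 0.3]
gripper_width: 0.0855
```

```bash
python3 - <<'E'
from h import *
d=cap('wrist'); save(d,'wrist1.png'); print(arm.observe()['position'])
E
```

```text
[0.50446595 0.13001839 0.21704232]
```

View pics/wrist1.png

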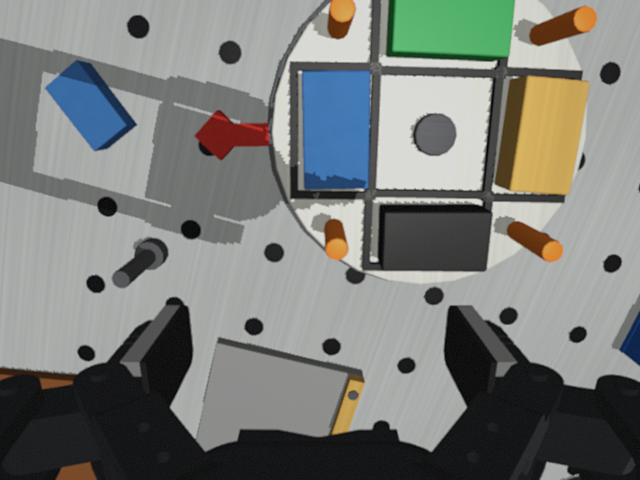

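The blue blank now stands in line with the red pointer. Its top face spans about (303,71) to (369,190), and the hub is at (435,134).

```bash
python3 - <<'E'
from h import *
d=load('wrist'); C=cloud(d); h=cv2.cvtColor(d['image'],cv2.COLOR_RGB2HSV)
m=(h[...,0]>100)&(h[...,0]<125)&(h[...,1]>120)&(abs(C[...,2]-.058)<.006)
m[:,:280]=0;m[:,400:]=0
pts=np.argwhere(m)[:,::-1]; W=at_z(d,pts,.058)
r=cv2.minAreaRect((W[:,:2]*1000).astype(np.float32)); print('blue',r,len(pts),C[m].mean(0))
A=np.array([.5708,.2103]); b=np.array(r[0])/1000; print(np.hypot(*(b-A)),np.degrees(np.arctan2(*(b-A)[::-1])))
Q=at_z(d,[(196,136),(223,111),(223,159)],.012);print([np.degrees(np.arctan2(*(q[:2]-A)[::-1])) for q in Q])
P=at_z(d,[(344,8),(337,250),(553,250),(586,17)],.088);print(P.round(4).tolist(),P.mean(0))
E
```

```text
blue ((499.5085144042969, 191.5756072998047), (45.1756706237793, 78.83695220947266), 16.535079956054688) 7659 [0.49908322 0.19287593 0.05794424]
0.07370942138175735 -165.28389362782445
[np.float64(-162.99438304444212), np.float64(-169.65294407657865), np.float64(-156.45458464831822)]
[[0.4824, 0.2611, 0.088], [0.5207, 0.1188, 0.088], [0.6616, 0.1593, 0.088], [0.623, 0.3007, 0.088]] [0.57194695 0.20998949 0.088     ]
```

{"op": "drive_tool", "data": {"moves": [{"travel":[-3,35,0],"rotation":[0,0,0],"jaw":0.5},{"travel":[-5,61.5,-20],"rotation":[0,0,0.007],"jaw":0.5},{"travel":[-5,61.5,-50],"rotation":[0,0,0.007],"jaw":0.5},{"travel":[-5,61.5,-90],"rotation":[0,0,0.007],"jaw":0.5},{"travel":[-5,61.5,-125],"rotation":[0,0,0.007],"jaw":0.5},{"travel":[-5,61.5,-150],"rotation":[0,0,0.007],"jaw":0.5},{"travel":[-5,61.5,-170],"rotation":[0,0,0.007],"jaw":0.5},{"travel":[-5,61.5,-178],"rotation":[0,0,0.007],"jaw":0.5},{"travel":[-5,61.5,-178],"rotation":[0,0,0.007],"jaw":0.5},{"travel":[-5,61.5,-178],"rotation":[0,0,0.007],"jaw":0.5}]}}

```text
clock: 5.12
position: [0.4998, 0.1915, 0.0395]
eef_rot: [0.599, 0.801, 0.001, -0.001]
contact_force: [0.4, -0.2, 0.5]
gripper_width: 0.064
```

{"op": "drive_tool", "data": {"moves": [{"travel":[0,0,0],"rotation":[0,0,0],"jaw":-1},{"travel":[0,0,0],"rotation":[0,0,0],"jaw":-1},{"travel":[0,0,0],"rotation":[0,0,0],"jaw":-1},{"travel":[0,0,0],"rotation":[0,0,0],"jaw":-1},{"travel":[0,0,0],"rotation":[0,0,0],"jaw":-1},{"travel":[0,0,0],"rotation":[0,0,0],"jaw":-1},{"travel":[0,0,8],"rotation":[0,0,0],"jaw":-1},{"travel":[0,0,20],"rotation":[0,0,0],"jaw":-1},{"travel":[0,0,40],"rotation":[0,0,0],"jaw":-1},{"travel":[0,0,70],"rotation":[0,0,0],"jaw":-1},{"travel":[0,0,100],"rotation":[0,0,0],"jaw":-1},{"travel":[0,0,120],"rotation":[0,0,0],"jaw":-1},{"travel":[0,0,120],"rotation":[0,0,0],"jaw":-1}]}}

```text
clock: 6.2
position: [0.5031, 0.1921, 0.1655]
eef_rot: [0.599, 0.801, 0.004, 0.003]
contact_force: [1.1, 0.3, -3.2]
gripper_width: 0.0442
```

{"op": "drive_tool", "data": {"moves": [{"travel":[0,-20,30],"rotation":[0,0,-0.05],"jaw":-1},{"travel":[5,-50,60],"rotation":[0,0,-0.1],"jaw":-1},{"travel":[10,-85,90],"rotation":[0,0,-0.15],"jaw":-1},{"travel":[15,-120,90],"rotation":[0,0,-0.2],"jaw":-1},{"travel":[20,-155,90],"rotation":[0,0,-0.25],"jaw":-1},{"travel":[25,-190,90],"rotation":[0,0,-0.27],"jaw":-1},{"travel":[27,-225,90],"rotation":[0,0,-0.27],"jaw":-1},{"travel":[27,-260,90],"rotation":[0,0,-0.27],"jaw":-1},{"travel":[27,-295,90],"rotation":[0,0,-0.27],"jaw":-1},{"travel":[27,-325,90],"rotation":[0,0,-0.27],"jaw":-1},{"travel":[27,-350,90],"rotation":[0,0,-0.27],"jaw":-1},{"travel":[27,-362,90],"rotation":[0,0,-0.27],"jaw":-1},{"travel":[27,-362,90],"rotation":[0,0,-0.27],"jaw":-1},{"travel":[27,-362,90],"rotation":[0,0,-0.27],"jaw":-1}]}}

```text
clock: 7.37
position: [0.5295, -0.1697, 0.2544]
eef_rot: [0.702, 0.713, 0.004, 0.002]
contact_force: [0.2, 0.3, -4.2]
gripper_width: 0.0447
```

```bash
python3 - <<'E'
from h import *
d=cap('wrist'); save(d,'wrist2.png'); o=arm.observe();print(o['position'],o['eef_rot'])
E
```

```text
[ 0.52967938 -0.1689341   0.25466574] [0.70106506 0.71308205 0.00397645 0.00243969]
```

View pics/wrist2.png

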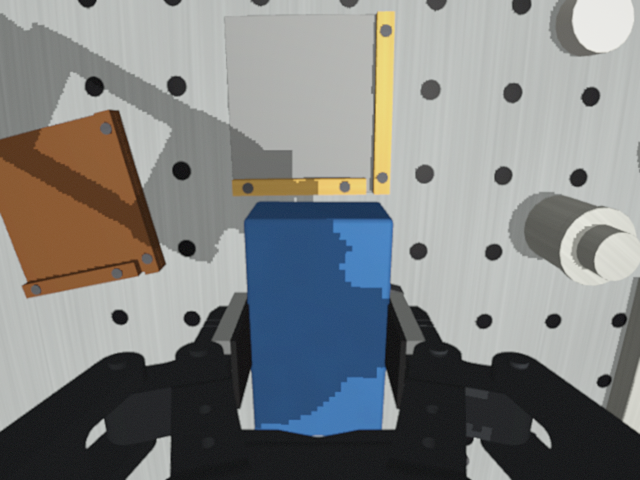

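The bed shows clearly. The long fence's inner edge runs (377,12) to (374,190), the short fence's inner edge (233,181) to (366,179), and the bed corner is at (225,16). The blank is held about square. I'll fit the fences and the blank numerically.

```bash
python3 - <<'E'
from h import *
d=load('wrist'); C=cloud(d); h=cv2.cvtColor(d['image'],cv2.COLOR_RGB2HSV); H,S,V=cv2.split(h)
m=(H>12)&(H<30)&(S>90)&(abs(C[...,2]-.022)<.006); m[:, :220]=0
k,l,s,c=cv2.connectedComponentsWithStats(m.astype(np.uint8))
for i in range(1,k):
    if s[i,4]>300:
        W=at_z(d,np.argwhere(l==i)[:,::-1],.022)[:,:2]*1000; print('fence',s[i],C[l==i].mean(0),cv2.minAreaRect(W.astype(np.float32)))
print('inner long',at_z(d,[(377,14),(374,190)],.022).round(4).tolist(),'inner short',at_z(d,[(233,181),(366,179)],.022).round(4).tolist(),'bed',at_z(d,[(225,16)],.012))
b=(H>100)&(H<125)&(S>120)&(C[...,2]>.2); b[:225]=0; b[425:]=0
P=C[b]; A=np.c_[P[:,:2]-P[:,:2].mean(0),np.ones(len(P))]; co=np.linalg.lstsq(A,P[:,2],rcond=None)[0]; print('blank top slopes',co,P[:,:2].min(0),P[:,:2].max(0))
print('blank top far corners',at_z(d,[(245,218),(392,218),(256,430),(383,430)],co[2]).round(4).tolist())
for n in('scene',):
    d=load(n);C=cloud(d);h=cv2.cvtColor(d['image'],cv2.COLOR_RGB2HSV); m=(h[...,1]<60)&(h[...,2]>130)&(abs(C[...,2]-.026)<.004); m[:280]=0;m[340:]=0;m[:,:215]=0;m[:,280:]=0
    W=at_z(d,np.argwhere(m)[:,::-1],.026)[:,:2]*1000; print('nest',cv2.minAreaRect(W.astype(np.float32)),m.sum())
E
```

```text
fence [ 373   12   21  182 2888] [ 0.58447221 -0.087391    0.0217765 ] ((584.5184326171875, -89.73611450195312), (14.68448257446289, 148.21859741210938), 1.3695067167282104)
fence [ 232  178  134   18 1980] [ 0.51377701 -0.15901665  0.02182324] ((513.733642578125, -159.09017944335938), (117.05011749267578, 14.458695411682129), 1.3504407405853271)
inner long [[0.5762, -0.0174, 0.022], [0.5802, -0.1612, 0.022]] inner short [[0.4563, -0.155, 0.022], [0.5727, -0.1516, 0.022]] bed [[ 0.45163925 -0.01855416  0.012     ]]
blank top slopes [2.04122899e-04 8.27632392e-02 2.71226256e-01] [ 0.5054445  -0.20535291] [ 0.55224081 -0.10008113]
blank top far corners [[0.5065, -0.1296, 0.2712], [0.5507, -0.129, 0.2712], [0.5077, -0.2064, 0.2712], [0.5527, -0.206, 0.2712]]
nest ((549.1885375976562, -287.6071472167969), (70.48094177246094, 105.68091583251953), 75.71267700195312) 357
```

{"op": "drive_tool", "data": {"moves": [{"travel":[-3,30,0],"rotation":[-0.04,0,0],"jaw":-1},{"travel":[-6,60,-20],"rotation":[-0.075,0,0],"jaw":-1},{"travel":[-8,77,-50],"rotation":[-0.075,0,0],"jaw":-1},{"travel":[-8,77,-85],"rotation":[-0.075,0,0],"jaw":-1},{"travel":[-8,77,-120],"rotation":[-0.075,0,0],"jaw":-1},{"travel":[-8,77,-150],"rotation":[-0.075,0,0],"jaw":-1},{"travel":[-8,77,-180],"rotation":[-0.075,0,0],"jaw":-1},{"travel":[-8,77,-205],"rotation":[-0.075,0,0],"jaw":-1},{"travel":[-8,77,-217],"rotation":[-0.075,0,0],"jaw":-1},{"travel":[-8,77,-220],"rotation":[-0.075,0,0],"jaw":-1},{"travel":[-8,77,-220],"rotation":[-0.075,0,0],"jaw":-1},{"travel":[-8,77,-220],"rotation":[-0.075,0,0],"jaw":-1}]}}

```text
clock: 8.42
position: [0.5229, -0.0919, 0.0361]
eef_rot: [0.7, 0.713, -0.022, 0.03]
contact_force: [-0.6, -0.3, -3.0]
gripper_width: 0.0446
```

```bash
python3 - <<'E'
from h import *
d=cap('side'); save(d,'side1.png',(230,160,430,310),4); o=arm.observe();print(o['position'],o['eef_rot'],o['contact_force'],o['torque'])
E
```

```text
[ 0.52327181 -0.09219112  0.03655547] [ 0.70031865  0.71284678 -0.0220629   0.03027342] [-0.03018369 -0.28885473 -2.93474595] [0.05046876 0.00172221 0.00992848]
```

View pics/side1.png

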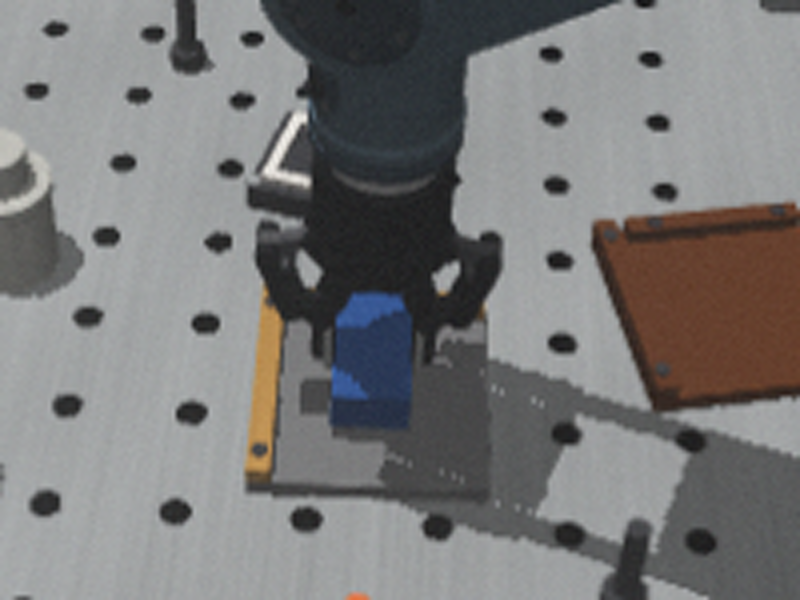

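The blank hovers over the bed, clear of both fences. I'll lower it slowly and watch the force.

{"op": "drive_tool", "data": {"moves": [{"travel":[0,0,-3],"rotation":[0,0,0],"jaw":-1},{"travel":[0,0,-5],"rotation":[0,0,0],"jaw":-1},{"travel":[0,0,-7],"rotation":[0,0,0],"jaw":-1},{"travel":[0,0,-8],"rotation":[0,0,0],"jaw":-1},{"travel":[0,0,-9],"rotation":[0,0,0],"jaw":-1},{"travel":[0,0,-9],"rotation":[0,0,0],"jaw":-1}]}}

```text
clock: 8.97
position: [0.5234, -0.0925, 0.0281]
eef_rot: [0.7, 0.713, -0.022, 0.03]
contact_force: [-3.0, -1.0, 4.2]
gripper_width: 0.0442
```

{"op": "drive_tool", "data": {"moves": [{"travel":[0,0,-1],"rotation":[0,0,0],"jaw":-1},{"travel":[0,0,-1],"rotation":[0,0,0],"jaw":-1}]}}

```text
clock: 9.13
position: [0.5235, -0.0927, 0.0278]
eef_rot: [0.7, 0.713, -0.022, 0.03]
contact_force: [-3.9, 0.3, 7.5]
gripper_width: 0.0444
```

{"op": "drive_tool", "data": {"moves": [{"travel":[0,0,0],"rotation":[0,0,0],"jaw":0.4},{"travel":[0,0,0],"rotation":[0,0,0],"jaw":0.4},{"travel":[0,0,0],"rotation":[0,0,0],"jaw":0.4},{"travel":[0,0,0],"rotation":[0,0,0],"jaw":0.4},{"travel":[0,0,15],"rotation":[0,0,0],"jaw":0.4},{"travel":[0,0,40],"rotation":[0.03,0,0],"jaw":0.4},{"travel":[-15,1,60],"rotation":[0.075,0,0],"jaw":-1},{"travel":[-40,1,60],"rotation":[0.075,0,0],"jaw":-1},{"travel":[-55,1,60],"rotation":[0.075,0,0],"jaw":-1},{"travel":[-55,1,50],"rotation":[0.075,0,0],"jaw":-1},{"travel":[-55,1,30],"rotation":[0.075,0,0],"jaw":-1},{"travel":[-55,1,20],"rotation":[0.075,0,0],"jaw":-1},{"travel":[-55,1,20],"rotation":[0.075,0,0],"jaw":-1}]}}

```text
clock: 10.22
position: [0.4669, -0.0908, 0.0453]
eef_rot: [0.701, 0.713, 0.004, 0.002]
contact_force: [-0.2, 1.1, 1.7]
gripper_width: -0.0001
```

```bash
python3 - <<'E'
from h import *
d=cap('wrist'); save(d,'wrist3.png'); o=arm.observe();print(o['position'],o['eef_rot'],o['contact_force'],o['gripper_width'])
C=cloud(d); H,S,V=cv2.split(cv2.cvtColor(d['image'],cv2.COLOR_RGB2HSV))
b=(H>100)&(H<125)&(S>100)&(C[...,2]>.03)&(C[...,2]<.06)&(C[...,1]<0)
W=at_z(d,np.argwhere(b)[:,::-1],.042)[:,:2]*1000
print(b.sum(),np.median(C[b][:,2]),cv2.minAreaRect(W.astype(np.float32)))
E
```

```text
[ 0.46764162 -0.09109196  0.04634451] [0.70092641 0.71321892 0.00386374 0.00245046] [ 0.52269799  0.05941278 -1.03401267] -0.00039397590568308844
19373 0.0417774760804156 ((521.3779296875, -87.26667785644531), (47.954689025878906, 73.39509582519531), 0.9854549765586853)
```

View pics/wrist3.png

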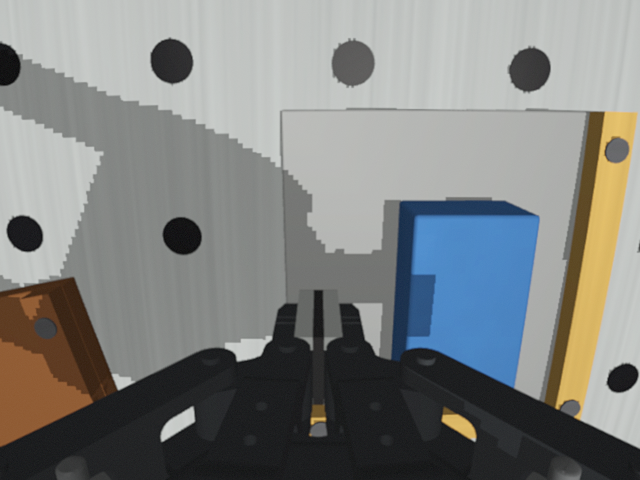

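The blank lies flat on the bed at about (521,-91) mm, square to the fences within about 0.4°. I'll turn the shut fingers a quarter turn so that their sides do the pushing, then lower them.

{"op": "drive_tool", "data": {"moves": [{"travel":[0,0,0],"rotation":[0,0,0.12],"jaw":-1},{"travel":[0,0,0],"rotation":[0,0,0.24],"jaw":-1},{"travel":[0,0,0],"rotation":[0,0,0.36],"jaw":-1},{"travel":[0,0,0],"rotation":[0,0,0.48],"jaw":-1},{"travel":[0,0,0],"rotation":[0,0,0.6],"jaw":-1},{"travel":[0,0,0],"rotation":[0,0,0.72],"jaw":-1},{"travel":[0,0,0],"rotation":[0,0,0.84],"jaw":-1},{"travel":[0,0,0],"rotation":[0,0,0.96],"jaw":-1},{"travel":[0,0,0],"rotation":[0,0,1.08],"jaw":-1},{"travel":[0,0,0],"rotation":[0,0,1.2],"jaw":-1},{"travel":[0,0,0],"rotation":[0,0,1.32],"jaw":-1},{"travel":[0,0,0],"rotation":[0,0,1.44],"jaw":-1},{"travel":[0,0,0],"rotation":[0,0,1.56],"jaw":-1},{"travel":[0,0,0],"rotation":[0,0,1.577],"jaw":-1},{"travel":[0,0,0],"rotation":[0,0,1.577],"jaw":-1},{"travel":[0,0,-15],"rotation":[0,0,1.577],"jaw":-1},{"travel":[0,0,-25],"rotation":[0,0,1.577],"jaw":-1},{"travel":[0,0,-28],"rotation":[0,0,1.577],"jaw":-1},{"travel":[0,0,-28],"rotation":[0,0,1.577],"jaw":-1}]}}

```text
clock: 11.85
position: [0.4667, -0.0906, 0.0173]
eef_rot: [-0.011, 1.0, 0.005, -0.002]
contact_force: [0.9, 0.1, 0.4]
gripper_width: 0.0001
```

{"op": "drive_tool", "data": {"moves": [{"travel":[8,0,0],"rotation":[0,0,0],"jaw":-1},{"travel":[14,0,0],"rotation":[0,0,0],"jaw":-1},{"travel":[18,0,0],"rotation":[0,0,0],"jaw":-1},{"travel":[21,0,0],"rotation":[0,0,0],"jaw":-1},{"travel":[24,0,0],"rotation":[0,0,0],"jaw":-1},{"travel":[27,0.5,0],"rotation":[0,0,0],"jaw":-1},{"travel":[30,0.5,0],"rotation":[0,0,0],"jaw":-1},{"travel":[33,0.5,0],"rotation":[0,0,0],"jaw":-1},{"travel":[36,1,0],"rotation":[0,0,0],"jaw":-1},{"travel":[39,1,0],"rotation":[0,0,0],"jaw":-1},{"travel":[42,1,0],"rotation":[0,0,0],"jaw":-1},{"travel":[45,1,0],"rotation":[0,0,0],"jaw":-1},{"travel":[47,1,0],"rotation":[0,0,0],"jaw":-1},{"travel":[47,1,0],"rotation":[0,0,0],"jaw":-1}]}}

```text
clock: 13.02
position: [0.5144, -0.0897, 0.0173]
eef_rot: [-0.011, 1.0, 0.005, -0.002]
contact_force: [-0.1, 1.4, -0.6]
gripper_width: 0.0002
```

{"op": "drive_tool", "data": {"moves": [{"travel":[1,0,0],"rotation":[0,0,0],"jaw":-1},{"travel":[2,0,0],"rotation":[0,0,0],"jaw":-1},{"travel":[3,0,0],"rotation":[0,0,0],"jaw":-1},{"travel":[4,0,0],"rotation":[0,0,0],"jaw":-1}]}}

```text
clock: 13.35
position: [0.5184, -0.0897, 0.0173]
eef_rot: [-0.011, 1.0, 0.005, -0.002]
contact_force: [-3.4, -0.7, 0.5]
gripper_width: 0.0004
```

{"op": "drive_tool", "data": {"moves": [{"travel":[0.7,0,0],"rotation":[0,0,0],"jaw":-1},{"travel":[1.4,0,0],"rotation":[0,0,0],"jaw":-1}]}}

```text
clock: 13.52
position: [0.5197, -0.0896, 0.0173]
eef_rot: [-0.011, 1.0, 0.005, -0.002]
contact_force: [-3.6, 0.1, 1.6]
gripper_width: 0.0
```

{"op": "drive_tool", "data": {"moves": [{"travel":[0.7,0,0],"rotation":[0,0,0],"jaw":-1},{"travel":[1.4,0,0],"rotation":[0,0,0],"jaw":-1}]}}

```text
clock: 13.68
position: [0.5211, -0.0896, 0.0172]
eef_rot: [-0.011, 1.0, 0.005, -0.002]
contact_force: [-3.6, -0.9, 1.4]
gripper_width: -0.0
```

{"op": "drive_tool", "data": {"moves": [{"travel":[0.7,0,0],"rotation":[0,0,0],"jaw":-1},{"travel":[1.4,0,0],"rotation":[0,0,0],"jaw":-1}]}}

```text
clock: 13.85
position: [0.5215, -0.0897, 0.0172]
eef_rot: [-0.011, 1.0, 0.005, -0.003]
contact_force: [-8.5, -2.2, 7.3]
gripper_width: -0.0003
```

{"op": "drive_tool", "data": {"moves": [{"travel":[1.2,0,0],"rotation":[0,0,0],"jaw":-1},{"travel":[2.0,0,0],"rotation":[0,0,0],"jaw":-1},{"travel":[2.0,0,0],"rotation":[0,0,0],"jaw":-1}]}}

```text
clock: 14.1
position: [0.5216, -0.0898, 0.017]
eef_rot: [-0.012, 1.0, 0.005, -0.005]
contact_force: [-11.1, -1.8, 8.6]
gripper_width: 0.0001
```

Home on the long fence: the tool stalled at 11 N. I'll back off and go to the +y end.

{"op": "drive_tool", "data": {"moves": [{"travel":[-6,0,0.5],"rotation":[0,0,0],"jaw":-1},{"travel":[-14,0,1],"rotation":[0,0,0],"jaw":-1},{"travel":[-14,0,30],"rotation":[0,0,-0.12],"jaw":-1},{"travel":[-14,15,45],"rotation":[0,0,-0.24],"jaw":-1},{"travel":[-10,40,45],"rotation":[0,0,-0.36],"jaw":-1},{"travel":[5,60,45],"rotation":[0,0,-0.48],"jaw":-1},{"travel":[20,70,45],"rotation":[0,0,-0.6],"jaw":-1},{"travel":[31.5,70,45],"rotation":[0,0,-0.72],"jaw":-1},{"travel":[31.5,70,45],"rotation":[0,0,-0.84],"jaw":-1},{"travel":[31.5,70,45],"rotation":[0,0,-0.96],"jaw":-1},{"travel":[31.5,70,45],"rotation":[0,0,-1.08],"jaw":-1},{"travel":[31.5,70,45],"rotation":[0,0,-1.2],"jaw":-1},{"travel":[31.5,70,45],"rotation":[0,0,-1.32],"jaw":-1},{"travel":[31.5,70,45],"rotation":[0,0,-1.44],"jaw":-1},{"travel":[31.5,70,45],"rotation":[0,0,-1.57],"jaw":-1},{"travel":[31.5,70,25],"rotation":[0,0,-1.57],"jaw":-1},{"travel":[31.5,70,8],"rotation":[0,0,-1.57],"jaw":-1},{"travel":[31.5,70,1],"rotation":[0,0,-1.57],"jaw":-1},{"travel":[31.5,70,0.5],"rotation":[0,0,-1.57],"jaw":-1}]}}

```text
clock: 15.68
position: [0.5516, -0.0194, 0.0158]
eef_rot: [0.699, 0.715, 0.007, -0.002]
contact_force: [-0.1, 0.5, 0.3]
gripper_width: 0.0003
```

```bash
python3 - <<'E'
from h import *
d=cap('side'); save(d,'side2.png',(270,205,370,295),6)
o=arm.observe();print(o['position'],o['contact_force'])
C=cloud(d); H,S,V=cv2.split(cv2.cvtColor(d['image'],cv2.COLOR_RGB2HSV))
b=(H>100)&(H<125)&(S>100)&(C[...,2]>.03)&(C[...,2]<.06)&(C[...,1]<0)
print(b.sum(),np.c_[C[b].min(0),C[b].max(0)])
E
```

```text
[ 0.55236055 -0.01961488  0.01681237] [ 0.58687696 -0.28758551 -0.39044604]
3 [[-0.26669693  0.55097826]
 [-1.01952658 -0.05169318]
 [ 0.03396809  0.03843038]]
```

{"op": "drive_tool", "data": {"moves": [{"travel":[0,-7,0.5],"rotation":[0,0,0],"jaw":-1},{"travel":[0,-12,0.5],"rotation":[0,0,0],"jaw":-1},{"travel":[0,-16,0.5],"rotation":[0,0,0],"jaw":-1},{"travel":[0.5,-19,0.5],"rotation":[0,0,0],"jaw":-1},{"travel":[0.5,-22,0.5],"rotation":[0,0,0],"jaw":-1},{"travel":[0.5,-25,0.5],"rotation":[0,0,0],"jaw":-1},{"travel":[0.7,-28,0.5],"rotation":[0,0,0],"jaw":-1},{"travel":[0.8,-31,0.5],"rotation":[0,0,0],"jaw":-1},{"travel":[0.9,-34,0.5],"rotation":[0,0,0],"jaw":-1},{"travel":[0.9,-36,0.5],"rotation":[0,0,0],"jaw":-1},{"travel":[0.9,-37,0.5],"rotation":[0,0,0],"jaw":-1}]}}

```text
clock: 16.65
position: [0.5533, -0.0568, 0.0174]
eef_rot: [0.699, 0.715, 0.007, -0.001]
contact_force: [-0.5, 3.7, 3.1]
gripper_width: -0.0002
```

{"op": "drive_tool", "data": {"moves": [{"travel":[0,-0.8,0],"rotation":[0,0,0],"jaw":-1},{"travel":[0,-1.6,0],"rotation":[0,0,0],"jaw":-1}]}}

```text
clock: 16.82
position: [0.5533, -0.0585, 0.0174]
eef_rot: [0.699, 0.715, 0.007, -0.001]
contact_force: [0.3, 4.1, 2.4]
gripper_width: -0.0001
```

{"op": "drive_tool", "data": {"moves": [{"travel":[0,-0.8,0],"rotation":[0,0,0],"jaw":-1},{"travel":[0,-1.6,0],"rotation":[0,0,0],"jaw":-1}]}}

```text
clock: 16.98
position: [0.5534, -0.06, 0.0174]
eef_rot: [0.699, 0.715, 0.007, -0.001]
contact_force: [0.3, 3.9, 1.9]
gripper_width: -0.0
```

{"op": "drive_tool", "data": {"moves": [{"travel":[0,-0.8,0],"rotation":[0,0,0],"jaw":-1},{"travel":[0,-1.6,0],"rotation":[0,0,0],"jaw":-1}]}}

```text
clock: 17.15
position: [0.5533, -0.0616, 0.0174]
eef_rot: [0.699, 0.715, 0.007, -0.001]
contact_force: [-0.5, 5.7, 3.4]
gripper_width: 0.0002
```

{"op": "drive_tool", "data": {"moves": [{"travel":[0,-0.8,0],"rotation":[0,0,0],"jaw":-1},{"travel":[0,-1.4,0],"rotation":[0,0,0],"jaw":-1}]}}

```text
clock: 17.32
position: [0.5533, -0.0616, 0.0174]
eef_rot: [0.699, 0.715, 0.008, -0.002]
contact_force: [0.5, 13.4, 4.2]
gripper_width: 0.0002
```

Home on the short fence at 13 N. I'll back off, rise and check.

{"op": "drive_tool", "data": {"moves": [{"travel":[0,6,0],"rotation":[0,0,0],"jaw":-1},{"travel":[0,16,0],"rotation":[0,0,0],"jaw":-1},{"travel":[0,16,30],"rotation":[0,0,0],"jaw":-1},{"travel":[0,10,70],"rotation":[0,0,0],"jaw":0.5},{"travel":[-5,-20,110],"rotation":[0,0,0],"jaw":0.5},{"travel":[-10,-55,150],"rotation":[0,0,0],"jaw":0.5},{"travel":[-15,-90,180],"rotation":[0,0,0],"jaw":0.5},{"travel":[-15,-100,183],"rotation":[0,0,0],"jaw":0.5},{"travel":[-15,-100,183],"rotation":[0,0,0],"jaw":0.5},{"travel":[-15,-100,183],"rotation":[0,0,0],"jaw":0.5}]}}

```text
clock: 18.15
position: [0.5388, -0.1632, 0.2017]
eef_rot: [0.7, 0.714, 0.008, -0.0]
contact_force: [-0.2, 1.1, 0.3]
gripper_width: 0.0641
```

```bash
python3 - <<'E'
from h import *
d=cap('wrist'); save(d,'wrist4.png'); o=arm.observe();print(o['position'],o['eef_rot'])
C=cloud(d); H,S,V=cv2.split(cv2.cvtColor(d['image'],cv2.COLOR_RGB2HSV))
def fit(nm,m,z):
    k,l,s,c=cv2.connectedComponentsWithStats(m.astype(np.uint8))
    for i in range(1,k):
        if s[i,4]>300:
            W=at_z(d,np.argwhere(l==i)[:,::-1],z)[:,:2]*1000; print(nm,s[i],C[l==i][:,2].mean(),cv2.minAreaRect(W.astype(np.float32)))
fit('fence',(H>12)&(H<30)&(S>90)&(abs(C[...,2]-.022)<.006),.022)
fit('blue',(H>100)&(H<125)&(S>100)&(abs(C[...,2]-.042)<.005),.042)
E
```

```text
[ 0.53796432 -0.1616185   0.19999172] [ 0.69920649  0.71487145  0.00806278 -0.00202013]
fence [ 369    7   25  210 3380] 0.021895063535261744 ((584.8057861328125, -89.8628921508789), (14.597574234008789, 148.9483642578125), 1.4703007936477661)
fence [  49  120   79  185 2845] 0.022315400336059766 ((362.2783508300781, -168.26966857910156), (19.044767379760742, 148.28115844726562), 12.387275695800781)
fence [ 207  198  154   20 2365] 0.02187336263016008 ((513.8483276367188, -159.02398681640625), (117.46795654296875, 14.770393371582031), 0.9948411583900452)
fence [   0  291  103   34 1262] 0.02244057851883479 ((316.5725402832031, -246.47157287597656), (99.33053588867188, 15.636700630187988), 12.164834022521973)
blue [ 309   87   66  117 7416] 0.041971699552534145 ((555.1618041992188, -111.35275268554688), (44.93296432495117, 79.47258758544922), 1.3479833602905273)
```

View pics/wrist4.png

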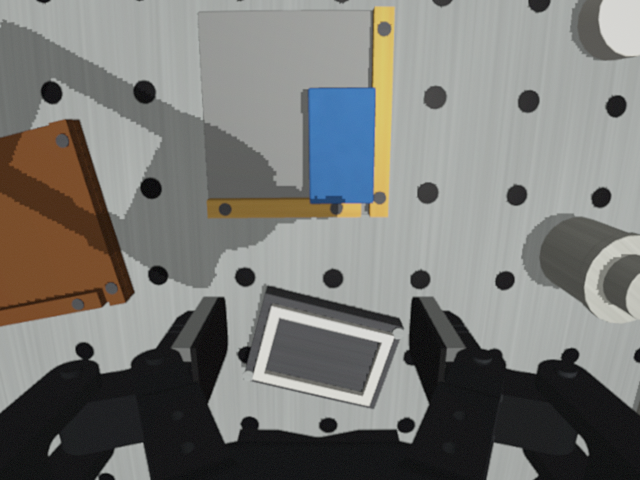

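The blank is flush in the fence corner, within 0.3 mm of the expected centre and square. The nest's white rim shows whole, from about (268,306) to (374,407), so I'll fit it.

```bash
python3 - <<'E'
from h import *
d=load('wrist'); C=cloud(d); H,S,V=cv2.split(cv2.cvtColor(d['image'],cv2.COLOR_RGB2HSV))
m=(V>170)&(S<50)&(abs(C[...,2]-.026)<.004)
m[:285]=0;m[425:]=0;m[:,:235]=0;m[:,412:]=0
m=cv2.morphologyEx(m.astype(np.uint8),cv2.MORPH_OPEN,np.ones((3,3)))
k,l,s,c=cv2.connectedComponentsWithStats(m); i=1+s[1:,4].argmax()
W=at_z(d,np.argwhere(l==i)[:,::-1],.026)[:,:2]*1000; print(s[i],C[l==i].mean(0),cv2.minAreaRect(W.astype(np.float32)))
print(at_z(d,[(268,306),(399,332),(374,407),(252,381)],.026).mean(0))
m2=(C[...,2]>.018)&(C[...,2]<.0225);m2[:300]=0;m2[410:]=0;m2[:,:255]=0;m2[:,398:]=0
k,l,s,c=cv2.connectedComponentsWithStats(cv2.morphologyEx(m2.astype(np.uint8),cv2.MORPH_OPEN,np.ones((5,5))))
i=1+s[1:,4].argmax(); W=at_z(d,np.argwhere(l==i)[:,::-1],.02)[:,:2]*1000; print('floor',s[i],cv2.minAreaRect(W.astype(np.float32)))
E
```

```text
[ 252  307  142   99 3223] [ 0.545869   -0.28380204  0.02576276] ((546.0609130859375, -285.23028564453125), (70.27912139892578, 104.6486587524414), 75.54391479492188)
[ 0.54765953 -0.2854505   0.026     ]
floor [ 266  318  114   75 5545] ((546.258056640625, -287.7256164550781), (53.19783020019531, 88.43928527832031), 75.7618408203125)
```

{"op": "drive_tool", "data": {"moves": [{"travel":[10,30,-10],"rotation":[-0.014,0.008,0],"jaw":0.5},{"travel":[17.2,50.2,-40],"rotation":[-0.014,0.008,0],"jaw":0.5},{"travel":[17.2,50.2,-80],"rotation":[-0.014,0.008,0],"jaw":0.5},{"travel":[17.2,50.2,-115],"rotation":[-0.014,0.008,0],"jaw":0.5},{"travel":[17.2,50.2,-140],"rotation":[-0.014,0.008,0],"jaw":0.5},{"travel":[17.2,50.2,-160],"rotation":[-0.014,0.008,0],"jaw":0.5},{"travel":[17.2,50.2,-170],"rotation":[-0.014,0.008,0],"jaw":0.5},{"travel":[17.2,50.2,-174],"rotation":[-0.014,0.008,0],"jaw":0.5},{"travel":[17.2,50.2,-174],"rotation":[-0.014,0.008,0],"jaw":0.5},{"travel":[17.2,50.2,-174],"rotation":[-0.014,0.008,0],"jaw":0.5}]}}

```text
clock: 19.03
position: [0.5557, -0.1112, 0.0266]
eef_rot: [0.699, 0.715, 0.0, 0.0]
contact_force: [0.2, -0.2, 0.5]
gripper_width: 0.0639
```

{"op": "drive_tool", "data": {"moves": [{"travel":[0,0,0],"rotation":[0,0,0],"jaw":-1},{"travel":[0,0,0],"rotation":[0,0,0],"jaw":-1},{"travel":[0,0,0],"rotation":[0,0,0],"jaw":-1},{"travel":[0,0,0],"rotation":[0,0,0],"jaw":-1},{"travel":[0,0,0],"rotation":[0,0,0],"jaw":-1},{"travel":[0,0,0],"rotation":[0,0,0],"jaw":-1},{"travel":[0,0,3],"rotation":[0,0,0],"jaw":-1},{"travel":[0,0,8],"rotation":[0,0,0],"jaw":-1},{"travel":[0,0,16],"rotation":[0,0,0],"jaw":-1},{"travel":[0,0,28],"rotation":[0,0,0],"jaw":-1},{"travel":[0,0,42],"rotation":[0,0,0],"jaw":-1},{"travel":[0,0,58],"rotation":[0,0,0],"jaw":-1},{"travel":[0,0,74],"rotation":[0,0,0],"jaw":-1},{"travel":[0,0,88],"rotation":[0,0,0],"jaw":-1},{"travel":[0,0,98],"rotation":[0,0,0],"jaw":-1},{"travel":[0,0,100],"rotation":[0,0,0],"jaw":-1}]}}

```text
clock: 20.37
position: [0.5572, -0.1118, 0.1297]
eef_rot: [0.699, 0.715, 0.001, 0.003]
contact_force: [1.1, 0.5, -2.4]
gripper_width: 0.0443
```

```bash
cat > held.py <<'E'
from h import *
d=cap('wrist'); o=arm.observe();print(o['position'],o['eef_rot'],o['contact_force'],o['gripper_width'])
C=cloud(d); H,S,V=cv2.split(cv2.cvtColor(d['image'],cv2.COLOR_RGB2HSV)); t=o['position'][2]
b=((H>100)&(H<125)&(S>100)&(abs(C[...,2]-t-.016)<.012)).astype(np.uint8)
k,l,s,c=cv2.connectedComponentsWithStats(b); i=1+s[1:,4].argmax(); b=cv2.erode((l==i).astype(np.uint8),np.ones((5,5)))>0
P=C[b]; n=np.ones(len(P),bool)
for _ in range(4):
    A=np.c_[P[:,:2]-o['position'][:2],np.ones(len(P))]; co=np.linalg.lstsq(A[n],P[n,2],rcond=None)[0]; n=abs(A@co-P[:,2])<.0015
print('slope',co[:2],'top-TCP',co[2]-t,n.sum())
W=P[n][:,:2]*1000; r=cv2.minAreaRect(W.astype(np.float32)); print(r)
E
python3 held.py
```

```text
[ 0.55677023 -0.11161966  0.12875382] [0.69902935 0.71508938 0.00103767 0.00201803] [ 0.96150031 -0.12638622 -2.71797668] 0.04447446452589064
slope [0.002624   0.00079151] top-TCP 0.014201966419119333 24478
((556.6875610351562, -111.47500610351562), (44.14390182495117, 79.50318145751953), 1.262089490890503)
```

Held level and centred. I'll carry it over the nest.

{"op": "drive_tool", "data": {"moves": [{"travel":[0,-8,0],"rotation":[0,0,0.06],"jaw":-1},{"travel":[-1,-22,0],"rotation":[0,0,0.16],"jaw":-1},{"travel":[-2,-38,0],"rotation":[0,0,0.27],"jaw":-1},{"travel":[-3,-56,0],"rotation":[0,0,0.38],"jaw":-1},{"travel":[-4,-74,0],"rotation":[0,0,0.5],"jaw":-1},{"travel":[-5,-92,0],"rotation":[0,0,0.62],"jaw":-1},{"travel":[-6,-110,0],"rotation":[0,0,0.74],"jaw":-1},{"travel":[-7,-128,0],"rotation":[0,0,0.86],"jaw":-1},{"travel":[-8,-146,0],"rotation":[0,0,0.98],"jaw":-1},{"travel":[-9,-160,0],"rotation":[0,0,1.1],"jaw":-1},{"travel":[-10,-170,0],"rotation":[0,0,1.2],"jaw":-1},{"travel":[-10.4,-174.4,0],"rotation":[0,0,1.28],"jaw":-1},{"travel":[-10.4,-174.4,-10],"rotation":[0,0,1.297],"jaw":-1},{"travel":[-10.4,-174.4,-25],"rotation":[0,0,1.297],"jaw":-1},{"travel":[-10.4,-174.4,-45],"rotation":[0,0,1.297],"jaw":-1},{"travel":[-10.4,-174.4,-60],"rotation":[0,0,1.297],"jaw":-1},{"travel":[-10.4,-174.4,-70],"rotation":[0,0,1.297],"jaw":-1},{"travel":[-10.4,-174.4,-75],"rotation":[0,0,1.297],"jaw":-1},{"travel":[-10.4,-174.4,-75],"rotation":[0,0,1.297],"jaw":-1},{"travel":[-10.4,-174.4,-75],"rotation":[0,0,1.297],"jaw":-1}]}}

```text
clock: 22.08
position: [0.5465, -0.2859, 0.0537]
eef_rot: [0.125, 0.992, 0.002, 0.001]
contact_force: [0.2, 0.8, -3.8]
gripper_width: 0.0444
```

```bash
python3 held.py; python3 - <<'E'
from h import *
d=load('wrist'); save(d,'wrist5.png')
E
```

```text
[ 0.54692519 -0.28628498  0.05443196] [0.12531377 0.99211454 0.00171426 0.00150402] [ 0.13764874 -0.22059119 -2.25892647] 0.04461174362816955
slope [-0.00075415  0.00417133] top-TCP 0.012526533115955266 24726
((546.5674438476562, -284.9403381347656), (44.013206481933594, 79.15998077392578), 75.74171447753906)
```

View pics/wrist5.png

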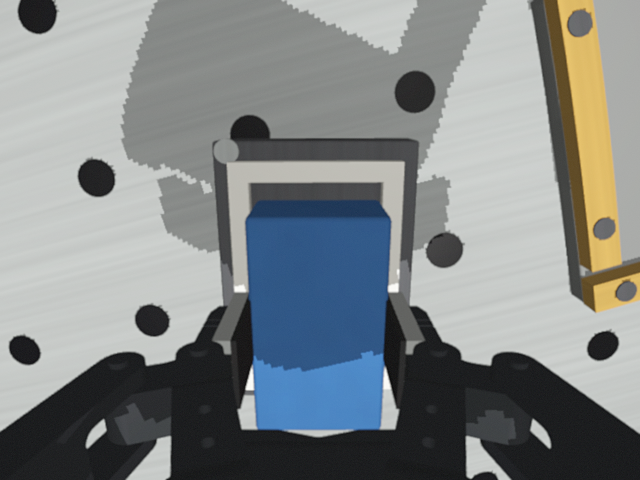

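The blank is over the nest and lined up with it. The far rim corners are at (229,162) and (405,160) outer, (250,183) and (383,181) inner. I'll compute the nest centre from these.

```bash
python3 - <<'E'
from h import *
d=load('wrist')
O=at_z(d,[(229,162),(405,160)],.026)[:,:2]; I=at_z(d,[(250,183),(383,181)],.026)[:,:2]
for E,h in((O,52),(I,44)):
    v=E[1]-E[0]; L=np.hypot(*v); n=np.array([-v[1],v[0]])/L  # left of v = away from hand
    print(L,np.degrees(np.arctan2(v[1],v[0])),'centre',(E.mean(0)-n*h/1000).round(4))
E
```

```text
0.06927306508086475 76.20619594543572 centre [ 0.5463 -0.2846]
0.052927127295228686 76.41044156985842 centre [ 0.5465 -0.2848]
```

Nest and blank centres agree within 0.3 mm, so I'll lower straight down.

{"op": "drive_tool", "data": {"moves": [{"travel":[-0.4,0.2,-5],"rotation":[0,0,0],"jaw":-1},{"travel":[-0.4,0.2,-9],"rotation":[0,0,0],"jaw":-1},{"travel":[-0.4,0.2,-12],"rotation":[0,0,0],"jaw":-1},{"travel":[-0.4,0.2,-14],"rotation":[0,0,0],"jaw":-1},{"travel":[-0.4,0.2,-15.5],"rotation":[0,0,0],"jaw":-1},{"travel":[-0.4,0.2,-16],"rotation":[0,0,0],"jaw":-1}]}}

```text
clock: 22.63
position: [0.5463, -0.286, 0.0381]
eef_rot: [0.125, 0.992, 0.002, 0.001]
contact_force: [0.4, -0.6, -3.3]
gripper_width: 0.0444
```

{"op": "drive_tool", "data": {"moves": [{"travel":[0,0,-1],"rotation":[0,0,0],"jaw":-1},{"travel":[0,0,-2],"rotation":[0,0,0],"jaw":-1},{"travel":[0,0,-3],"rotation":[0,0,0],"jaw":-1},{"travel":[0,0,-3],"rotation":[0,0,0],"jaw":-1}]}}

```text
clock: 22.97
position: [0.5465, -0.2861, 0.0366]
eef_rot: [0.125, 0.992, 0.002, 0.001]
contact_force: [-4.2, 4.3, 8.4]
gripper_width: 0.0443
```

{"op": "drive_tool", "data": {"moves": [{"travel":[0,0,0],"rotation":[0,0,0],"jaw":0.4},{"travel":[0,0,0],"rotation":[0,0,0],"jaw":0.4},{"travel":[0,0,0],"rotation":[0,0,0],"jaw":0.4},{"travel":[0,0,0],"rotation":[0,0,0],"jaw":0.4},{"travel":[0,0,10],"rotation":[0,0,0],"jaw":0.4},{"travel":[0,0,35],"rotation":[0,0,0],"jaw":0.4},{"travel":[10,-20,70],"rotation":[0,0,0],"jaw":0.4},{"travel":[25,-20,110],"rotation":[0,0,0],"jaw":0.4},{"travel":[55,-20,150],"rotation":[0,0,0],"jaw":0.4},{"travel":[80,-20,180],"rotation":[0,0,0],"jaw":0.4},{"travel":[80,-20,180],"rotation":[0,0,0],"jaw":0.4},{"travel":[80,-20,180],"rotation":[0,0,0],"jaw":0.4}]}}

```text
clock: 23.97
position: [0.6294, -0.3069, 0.2213]
eef_rot: [0.125, 0.992, -0.0, 0.005]
contact_force: [0.2, -0.7, -0.4]
gripper_width: 0.0597
```

```bash
python3 - <<'E'
from h import *
d=cap('wrist'); save(d,'wrist6.png'); o=arm.observe();print(o['position'],o['contact_force'])
C=cloud(d); H,S,V=cv2.split(cv2.cvtColor(d['image'],cv2.COLOR_RGB2HSV))
b=((H>100)&(H<125)&(S>100)&(abs(C[...,2]-.05)<.006)&(C[...,1]<-.2)).astype(np.uint8)
P=C[cv2.erode(b,np.ones((5,5)))>0]; A=np.c_[P[:,:2]-P[:,:2].mean(0),np.ones(len(P))]; print(np.linalg.lstsq(A,P[:,2],rcond=None)[0])
W=at_z(d,np.argwhere(b>0)[:,::-1],.05)[:,:2]*1000; print(cv2.minAreaRect(W.astype(np.float32)))
E
```

```text
[ 0.62715507 -0.30612306  0.2179408 ] [-1.75789532  0.75034584 -0.49870756]
[-0.0019472   0.00141785  0.04999787]
((546.9901733398438, -285.0771484375), (45.76114273071289, 78.54550170898438), 75.67758178710938)
```

View pics/wrist6.png

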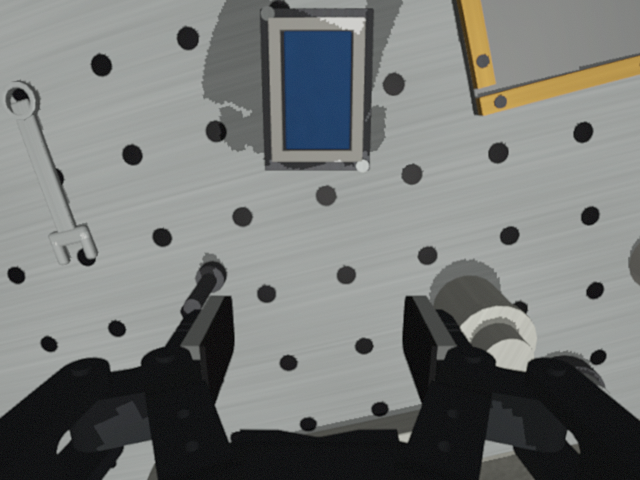

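The blank lies flat in the nest. Its top is at 50.0 mm, tilt is about 0.002, and it is centred at (547.0,-285.1) mm, square to the rim. The bolt and the gripper unit are still standing, so I'll hand in.

```bash
python3 -c "
from rig import arm
print(arm.job_done())"
```

```text
the job is handed in; nothing more can be done
None
```

The blue blank is lying flat in the marking nest and the job is handed in, at about 24 s of the 72 s allowed. The rig gave no verdict.

- **Magazine:** I gripped an orange post and turned the disc about 62° clockwise. The blank then stood about 2–3 mm from the pick mark, and only then did I lift it out.
- **Squaring:** I set it on the grey bed clear of the fences. I pushed it with shut fingers until it stalled on the long fence at 11 N, then on the short fence at 13 N. Let go, its centre measured within about 0.3 mm of the flush position and it was square.
- **Nest:** I gripped it afresh, lowered it until I felt contact, and released it. The last picture puts the top face at 50.0 mm, which means the underside is on the 20 mm floor. The tilt is about 0.002 rad, the centre is within about 1 mm, and it is aligned within about 0.01 rad.

- **Tilt on first lift:** After the first lift the blank had tilted about 5° in the grip. I compensated when setting it down, and it lay flat on the bed.
- **Nest position:** Early estimates of the nest's centre differed by 2–3 mm. A closer view settled this before lowering.
- **Other items:** One bolt, the gripper unit and the wrench were in the last picture and looked undisturbed. I did not measure them or look again at the other bystanders. I last saw the other three blanks in their pockets before lifting the blue one out.

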